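Put the microscope objectives away in the divided case

TASK

Put the two microscope objectives, the tall black barrels with tapered silver noses, away in the divided case: lower each into an empty cell of its own, so that it stands upright on the cell's floor, nose up. Do not let go of one while it is still above the dividers. The eyepiece already in the case keeps its own cell.

Things in the scene. Friction and masses are not known exactly. Their poses are not given: they have to be found in the camera images.
- objective_1: microscope objective, loose, standing nose up on the bench: black barrel 34 mm in diameter from 6 to 70 mm above its underside (thin light bands), on a steel foot 28 mm in diameter and 6 mm high, topped by a silver tapered nose. The nose tapers to 16 mm; total height 88 mm. 0.2 to 0.3 kg. Origin: centre of the foot's underside; z up along the barrel; round, so yaw does not matter
- objective_2: microscope objective, loose, standing nose up on the bench: black barrel 34 mm in diameter from 6 to 70 mm above its underside (thin light bands), on a steel foot 28 mm in diameter and 6 mm high, topped by a silver tapered nose. The nose is blunter, 22 mm at the tip; total height 82 mm. 0.2 to 0.3 kg. Origin: centre of the foot's underside; z up along the barrel; round, so yaw does not matter
- case: white open case fixed to the bench at any yaw, 143 x 143 mm, 45 mm high, with 2 x 2 square cells 64 mm wide inside. Outer walls and crossing dividers are equally high; they and the floor are 5 mm thick. Origin: centre of the underside; x, y along its sides, z up. Cell centres at x = +-34.5, y = +-34.5 mm in its frame; the +x, +y cell holds an eyepiece, the other three are empty
- eyepiece: short loose eyepiece standing in the case's +x, +y cell: black head 36 mm wide on a 23 mm silver sleeve, 36 mm high, its top 4 mm below the divider tops. Origin: centre of its underside, z up. A second eyepiece and a short open black tube (40 mm wide, 45 mm high) stand on the bench at least 100 mm from the objectives, centre to centre; they are not part of the job

How it is judged:
At the end, for the whole second after the job is handed in: Both objectives stand in two different cells of the three that were empty: foot on the cell floor (underside less than 10 mm above the case's underside), nose up within 10 degrees, at rest; the eyepiece still stands in its own cell (((x of objective_1 in the frame of case between 0.012 and 0.057 m and y of objective_1 in the frame of case between -0.057 and -0.012 m and x of objective_2 in the frame of case between -0.057 and -0.012 m and y of objective_2 in the frame of case between 0.012 and 0.057 m) or (x of objective_1 in the frame of case between 0.012 and 0.057 m and y of objective_1 in the frame of case between -0.057 and -0.012 m and x of objective_2 in the frame of case between -0.057 and -0.012 m and y of objective_2 in the frame of case between -0.057 and -0.012 m) or (x of objective_1 in the frame of case between -0.057 and -0.012 m and y of objective_1 in the frame of case between 0.012 and 0.057 m and x of objective_2 in the frame of case between 0.012 and 0.057 m and y of objective_2 in the frame of case between -0.057 and -0.012 m) or (x of objective_1 in the frame of case between -0.057 and -0.012 m and y of objective_1 in the frame of case between 0.012 and 0.057 m and x of objective_2 in the frame of case between -0.057 and -0.012 m and y of objective_2 in the frame of case between -0.057 and -0.012 m) or (x of objective_1 in the frame of case between -0.057 and -0.012 m and y of objective_1 in the frame of case between -0.057 and -0.012 m and x of objective_2 in the frame of case between 0.012 and 0.057 m and y of objective_2 in the frame of case between -0.057 and -0.012 m) or (x of objective_1 in the frame of case between -0.057 and -0.012 m and y of objective_1 in the frame of case between -0.057 and -0.012 m and x of objective_2 in the frame of case between -0.057 and -0.012 m and y of objective_2 in the frame of case between 0.012 and 0.057 m)) and z of objective_1 in the frame of case between 0 and 0.01 m and angle between each of objective_1, objective_2's own z axis and vertical below 0.17 rad and linear speed of each of objective_1, objective_2 below 0.03 m/s and z of objective_2 in the frame of case between 0 and 0.01 m and x of eyepiece in the frame of case between 0.012 and 0.057 m and y of eyepiece in the frame of case between 0.012 and 0.057 m and z of eyepiece in the frame of case below 0.012 m and angle between eyepiece's own z axis and vertical below 0.3 rad); the robot touches nothing.
It fails at once if the first objective is let go over the case while its foot is still above the divider tops (dropped in, or left on a divider) (z of objective_1 in the frame of case above 0.047 m and horizontal distance between objective_1 and case below 0.11 m and contact force between the fingers and objective_1 below 0.05 N).
It fails at once if the second objective is let go over the case while its foot is still above the divider tops (dropped in, or left on a divider) (z of objective_2 in the frame of case above 0.047 m and horizontal distance between objective_2 and case below 0.11 m and contact force between the fingers and objective_2 below 0.05 N).
It also fails if it takes over 64 s, if anything falls off the work surface, if the arm or the gripper's body presses on something with over 40 N, if the wrist force passes 120 N, or if a joint passes its speed limit or range.

ROBOT

A 6-joint arm with a two-finger parallel gripper is mounted at the origin on the work surface. World frame = base frame: x ahead of the robot, y to its left, z up, the work surface at z = 0. Lengths are in m, angles in rad, forces in N, time in s.
With the tool pointing down it reaches from about 0.325 to 0.875 m from the base axis. Payload 4.4 kg.
Tool frame: the origin (TCP) lies midway between the tips of the shut fingers; the grasp point (between the pads) lies 19 mm behind it; z points along the fingers, y is the line along which they close (so a half turn about z gives the same grasp; the last joint's range is limited). The gripper opens to 85 mm and grips with 20 to 120 N. Pads are 22 mm wide; open, the fingers measure 114 mm over their backs; the gripper's body (76 mm by 85 mm) begins 54 mm behind the grasp point. The pads swing forward as they close: fully open they stand 13 mm farther back than shut.
Start: joints at [1.093, 0.207, 1.542, -0, 1.393, -0.15], TCP at [0.185, 0.544, 0.231] pointing down, gripper open.
Joint ranges: [-2.73, 2.73], [-0.86, 2.22], [0.23, 2.46], [-1.11, 4.25], [0.08, 2.63], [-2.82, 2.82]. Speed limits (rad/s): [2.79, 2.79, 3.14, 3.14, 3.14, 3.14].

INTERFACE

Orientations are given as a rotation vector (axis times angle).
In Python, from plant import ctrl, optics, sense gives the robot as it stands (ctrl), with the cameras (optics) and the readings as plain functions.
- The arm moves only by the tool shift_gripper, called after ">>>" by a JSON object that holds its "api" and its "payload", one argument or row to a line. Schema: {"type":"object","properties":{"steps":{"type":"array","items":{"type":"object","properties":{"d":{"type":"array","items":{"type":"number"},"minItems":3,"maxItems":3},"rot":{"type":"array","items":{"type":"number"},"minItems":3,"maxItems":3},"jaw":{"type":"number"}},"additionalProperties":false,"required":["jaw"]},"minItems":1,"maxItems":12},"only":{"type":"string"},"quiet":{"type":"boolean"},"lines":{"type":"string"}},"required":["steps"],"additionalProperties":false}. steps is a list of rows, 1 to 12 of them, each an object with the fields d (a list: dx, dy, dz in m), rot (a list: a rotation vector rx, ry, rz in rad), jaw (the finger opening in m); a field left out counts as zero (the opening has to be given); each row shifts and turns the commanded pose from where the row before left it, along the tool's axes as they then stand; what a row does not reach is not made up. A row lasts 1/8 s, in which the tool goes at most 0.0625 m and 0.188 rad, less where a joint would pass 70% of its speed; a pose out of reach is approached as far as the arm can. The fingers move at their own pace and stop on an object; the grip force is fixed at half the most. Time passes only in rows, so rows that do not move let the fingers close. The tool returns the time, the measured TCP pose, the force, the opening and the grip force at its end. only (a regular expression) keeps the lines of the reply that match it, lines (a string "A,B") keeps lines A to B, and quiet returns only ok. Input that does not fit is refused with a message, and nothing moves.
- sense(): the state, without advancing time (a new reading comes with each control period).
- optics.get_image(name): name is "side" or "top"; returns a dict with "color" (384x512x3 uint8, red, green, blue), "depth" (384x512 float32, m along the optical axis (not along the pixel's ray), 0 where there is no reading), "fx", "fy", "cx", "cy" (pixels), "dist" ([k1, k2, p1, p2, k3] as OpenCV has them; the pictures are not rectified), "world_to_cam" (4x4, takes a point from world to camera coordinates). Camera axes: x right, y down, z forward; pixel columns grow to the right and rows downward; lengths in m; the calibration is good to about 2 mm. A picture is of the moment at which its call begins.
- ctrl.close_job(): hands the job in; it is judged then, once.
The state is a dict: "time_s": time; "joints": joint angles; "joint_velocities": joint speeds; "joint_efforts": joint torques, N m; "tcp_pos": TCP position; "ee_rot": TCP orientation; "wrist_force": force on the tool from outside, world axes, zero at the start; "ft_torque": the same for the moment, N m; "gripper_width": finger opening in m; "gripper_force": force on a finger pad.
Only numpy, scipy, OpenCV 4.12 (cv2) and the standard library are available. Lean on these libraries where they do the work, as an engineer would, in place of code of your own. Each camera call takes 0.05 s, during which the arm holds its last target. There are 200 camera calls.

## Working session

There is one attempt and no reset: what is moved stays moved. The work goes in short steps, Python scripts to look and compute and a tool call to move; the robot and the scene stay as the last step left them, time stands still between calls to the robot, and variables do not carry over. Pictures are saved under pics/ and viewed, at most 10 in all, crops included, and the job is handed in when it is done.

```bash
ls; mkdir -p pics
```

Run:
```python
from plant import ctrl, optics, sense
import cv2,numpy as np,pickle
for n in("top","side"):
    im=optics.get_image(n);pickle.dump(im,open(f"pics/{n}0.pkl","wb"))
    cv2.imwrite(f"pics/{n}0.png",cv2.resize(im["color"][:,:,::-1],(800,600)))
    print(n,im["fx"],im["cx"],im["cy"],im["dist"],np.round(im["world_to_cam"],3).tolist())
s=sense();print(s["tcp_pos"],s["ee_rot"],s["time_s"],s["gripper_width"])
```

```text
pics
plant.py
top 459.9050571692602 264.48672354109647 203.05236590866184 [-0.03466479  0.          0.          0.          0.        ] [[-0.037, -0.999, -0.002, 0.064], [-0.979, 0.037, -0.202, 0.551], [0.202, -0.006, -0.979, 0.789], [0.0, 0.0, 0.0, 1.0]]
side 380.64894456336503 257.999416410802 193.72259453703526 [-0.09051664  0.          0.          0.          0.        ] [[0.94, -0.34, -0.005, -0.52], [-0.221, -0.598, -0.77, 0.181], [0.259, 0.726, -0.638, 0.647], [0.0, 0.0, 0.0, 1.0]]
[0.18482261 0.54376426 0.23022711] [-0.51251716 -3.09885991  0.00311643] 0.1 0.08546201273102833
```

View pics/top0.png

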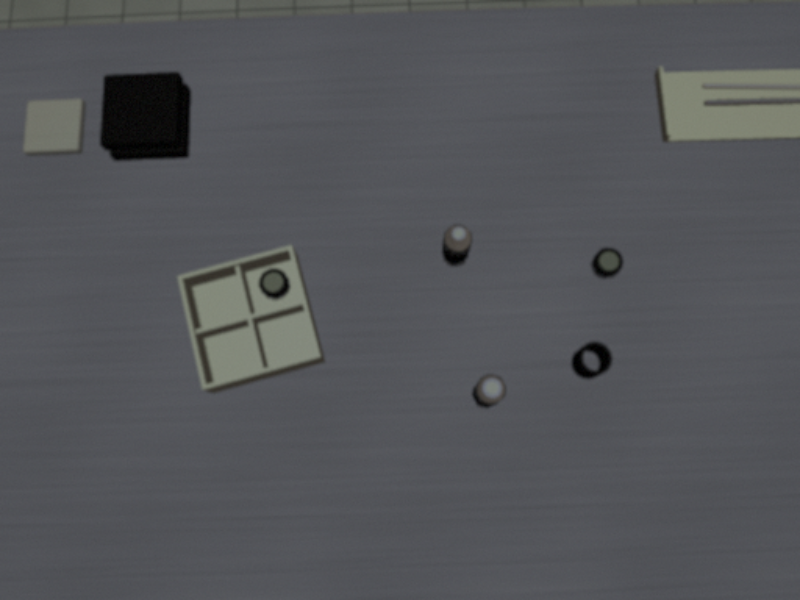

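View pics/side0.png

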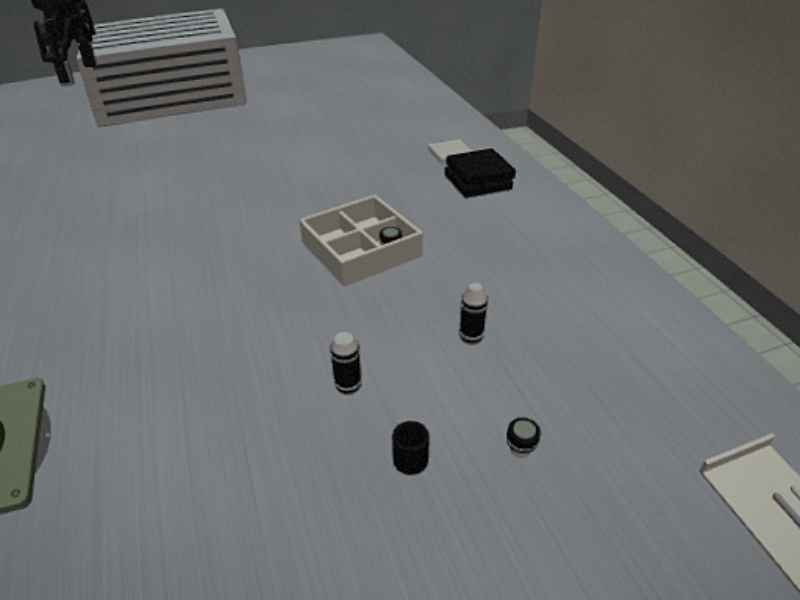

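The top view shows the case near (250,318), with the eyepiece in its upper right cell. objective_1 has its nose at about (458,233) and objective_2 at about (490,387). I'll enlarge this area to read it more closely.

Run:
```python
import cv2,pickle,numpy as np
c=pickle.load(open("pics/top0.pkl","rb"))["color"][:,:,::-1]
c=np.clip(c.astype(float)*1.8,0,255).astype(np.uint8)
a=cv2.resize(c[150:260,105:215],None,fx=5,fy=5,interpolation=cv2.INTER_CUBIC)
b=cv2.resize(c[135:270,275:335],None,fx=4,fy=4,interpolation=cv2.INTER_CUBIC)
o=np.zeros((550,800,3),np.uint8);o[:550,:550]=a;o[:540,555:795]=b
cv2.imwrite("pics/crop1.png",o)
c=pickle.load(open("pics/side0.pkl","rb"))["color"][:,:,::-1]
cv2.imwrite("pics/crop2.png",cv2.resize(c[120:260,185:325],None,fx=4.2,fy=4.2,interpolation=cv2.INTER_CUBIC))
```

```text
(no output)
```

View pics/crop1.png

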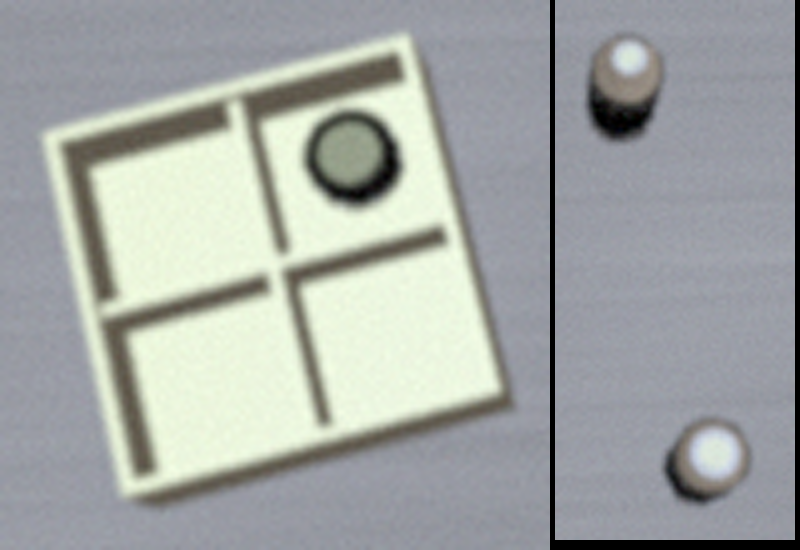

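View pics/crop2.png

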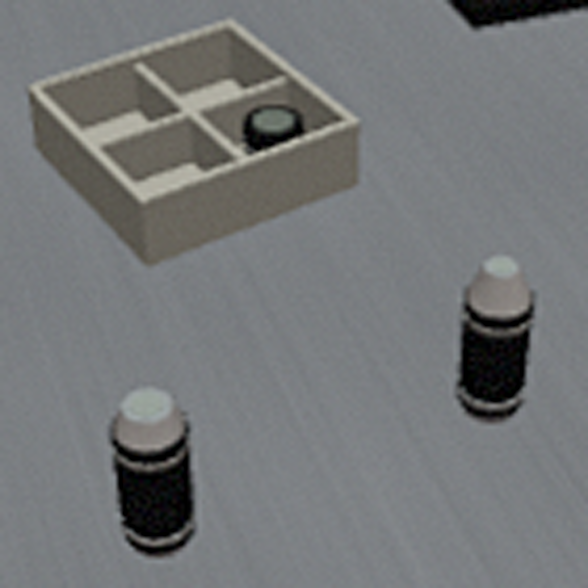

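The crops show the case rim corners at (43,132), (410,35), (504,394) and (123,496). In the top crop, the nose tips are at (629,57) and (714,453). In the side crop they are at (501,267) and (147,403).

Create h.py:
```python
import cv2,pickle,numpy as np
from scipy.spatial.transform import Rotation as R
def ray_z(im,uv,z):
    K=np.array([[im["fx"],0,im["cx"]],[0,im["fy"],im["cy"]],[0,0,1]])
    n=cv2.undistortPoints(np.array(uv,float).reshape(-1,1,2),K,np.array(im["dist"],float)).reshape(-1,2)
    T=np.linalg.inv(im["world_to_cam"]);d=np.c_[n,np.ones(len(n))]@T[:3,:3].T;o=T[:3,3]
    return o+d*((z-o[2])/d[:,2])[:,None]
def rel(p,yaw=None):
    """tool-axes shift from the present TCP to p"""
    from plant import ctrl, optics, sense
    s=sense();r=R.from_rotvec(s["ee_rot"]);return r.inv().apply(np.array(p)-s["tcp_pos"])
```

Run:
```python
from h import *
t=pickle.load(open("pics/top0.pkl","rb"));s=pickle.load(open("pics/side0.pkl","rb"))
f=lambda p,o,k:(np.array(p)+.5)/k-.5+o
C=ray_z(t,f([(43,132),(410,35),(504,394),(123,496)],(105,150),5),.045)[:,:2]
print(C.round(4),np.linalg.norm(np.roll(C,-1,0)-C,axis=1).round(4),"centre",C.mean(0).round(4))
for i,(a,b,h) in enumerate((((74,57),(501,267),.088),((159,453),(147,403),.082))):
    print("obj",i+1,ray_z(t,f([a],(275,135),4),h).round(4),ray_z(s,f([b],(185,120),4.2),h).round(4))
e=ray_z(t,f([(347,152)],(105,150),5),.041)[0,:2];print("eyep",e.round(4))
m=C.mean(0);v=[(C[1]-C[0])/1,(C[2]-C[3])/1,(C[0]-C[3]) @ [[0,-1],[1,0]],(C[1]-C[2])@ [[0,-1],[1,0]]]
a=[np.degrees(np.arctan2(x[1],x[0])) for x in v];print("edge angles",np.round(a,2))
for sx in(1,-1):
  for sy in(1,-1):
    A=np.radians(np.mean(a));u=np.array([np.cos(A),np.sin(A)]);w=np.array([-u[1],u[0]])
    print(sx,sy,(m+.0345*(sx*u+sy*w)).round(4))
```

```text
[[0.6187 0.3274]
 [0.6515 0.1879]
 [0.512  0.1536]
 [0.4793 0.2939]] [0.1433 0.1437 0.1441 0.1433] centre [0.5654 0.2407]
obj 1 [[ 0.645  -0.0125  0.088 ]] [[ 0.6441 -0.014   0.088 ]]
obj 2 [[ 0.4648 -0.041   0.082 ]] [[ 0.4649 -0.0407  0.082 ]]
eyep [0.6074 0.2126]
edge angles [-76.75 -76.9  -76.46 -76.17]
1 1 [0.6069 0.2152]
1 -1 [0.5398 0.1991]
-1 1 [0.5909 0.2823]
-1 -1 [0.5238 0.2662]
```

The calibration agrees well between the two cameras. I'll use the diagonally opposite cells A (0.5398, 0.1991) and B (0.5909, 0.2823), so the first objective is well clear when I place the second. Fetching objective_1 first.

```bash
python3 -c "
from h import *
print(rel([.6446,-.013,.2302]).round(4))"
```

>>> {"api": "shift_gripper", "payload": {
  "steps": [
    {"d": [-0.02, -0.012, 0], "jaw": 0.085},
    {"d": [-0.05, -0.031, 0], "jaw": 0.085},
    {"d": [-0.05, -0.031, 0], "jaw": 0.085},
    {"d": [-0.05, -0.031, 0], "jaw": 0.085},
    {"d": [-0.05, -0.031, 0], "jaw": 0.085},
    {"d": [-0.05, -0.031, 0], "jaw": 0.085},
    {"d": [-0.05, -0.031, 0], "jaw": 0.085},
    {"d": [-0.05, -0.031, 0], "jaw": 0.085},
    {"d": [-0.05, -0.031, 0], "jaw": 0.085},
    {"d": [-0.05, -0.031, 0], "jaw": 0.085},
    {"d": [-0.05, -0.031, 0], "jaw": 0.085},
    {"d": [-0.05, -0.031, 0], "jaw": 0.085}
  ]
}}

```text
time_s: 1.6
tcp_pos: [0.6118, 0.0251, 0.2307]
ee_rot: [-0.513, -3.098, -0.0]
wrist_force: [0.3, 1.0, -0.3]
gripper_width: 0.0849
gripper_force: 0.0
```

```bash
python3 -c "
from h import *
print(rel([.6446,-.013,.2302]).round(4))"
```

```text
[-0.0433 -0.0255  0.0004]
```

>>> {"api": "shift_gripper", "payload": {
  "steps": [
    {"d": [-0.022, -0.013, 0], "jaw": 0.085},
    {"d": [-0.022, -0.013, 0.02], "jaw": 0.085},
    {"d": [0, 0, 0.04], "jaw": 0.085},
    {"d": [0, 0, 0.02], "jaw": 0.085},
    {"jaw": 0.085}
  ]
}}

```text
time_s: 2.22
tcp_pos: [0.6424, -0.0116, 0.1486]
ee_rot: [-0.511, -3.094, 0.0]
wrist_force: [-0.0, -0.8, -0.6]
gripper_width: 0.0851
gripper_force: 0.0
```

Run:
```python
from h import *
from plant import ctrl, optics, sense
print(rel([.6446,-.013,.040]).round(4))
im=optics.get_image("side");cv2.imwrite("pics/g1.png",cv2.resize(im["color"][120:260,210:350,::-1],None,fx=4,fy=4,interpolation=cv2.INTER_CUBIC))
```

```text
[-0.0031 -0.0006  0.1086]
```

View pics/g1.png

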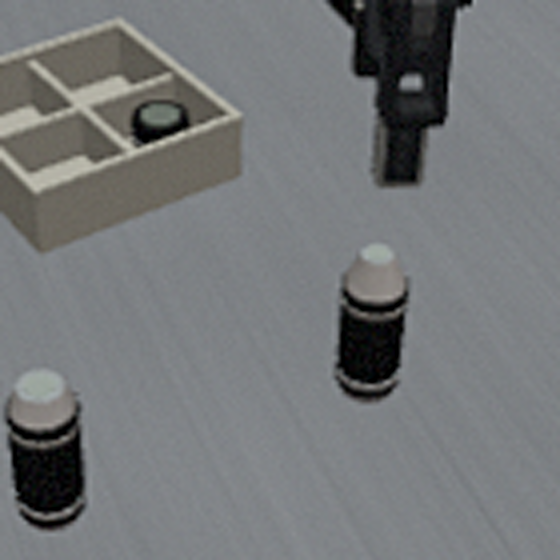

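The open fingers are above objective_1, whose nose is at (377,255), and nothing else is near. Descending.

>>> {"api": "shift_gripper", "payload": {
  "steps": [
    {"d": [-0.003, -0.001, 0.02], "jaw": 0.085},
    {"d": [0, 0, 0.03], "jaw": 0.085},
    {"d": [0, 0, 0.03], "jaw": 0.085},
    {"d": [0, 0, 0.02], "jaw": 0.085},
    {"d": [0, 0, 0.0085], "jaw": 0.085},
    {"jaw": 0.085}
  ]
}}

```text
time_s: 3.02
tcp_pos: [0.6471, -0.014, 0.0427]
ee_rot: [-0.512, -3.099, 0.0]
wrist_force: [-0.2, -0.1, -0.3]
gripper_width: 0.0851
gripper_force: 0.0
```

```bash
python3 -c "
from h import *
print(rel([.6446,-.013,.040]).round(4))"
```

```text
[0.0027 0.0002 0.0027]
```

>>> {"api": "shift_gripper", "payload": {
  "steps": [
    {"d": [0.0025, 0, 0.001], "jaw": 0.085},
    {"jaw": 0.085},
    {"jaw": 0.03},
    {"jaw": 0.03},
    {"jaw": 0.03},
    {"jaw": 0.03},
    {"jaw": 0.03}
  ]
}}

```text
time_s: 3.9
tcp_pos: [0.6449, -0.0134, 0.0422]
ee_rot: [0.512, 3.099, -0.0]
wrist_force: [-0.3, -0.9, 2.2]
gripper_width: 0.0327
gripper_force: 59.6
```

```bash
python3 -c "
from h import *
print(rel([.6446,-.013,.040]).round(4))"
```

```text
[0.0005 0.0003 0.0022]
```

>>> {"api": "shift_gripper", "payload": {
  "steps": [
    {"d": [0, 0, -0.01], "jaw": 0.03},
    {"d": [0, 0, -0.03], "jaw": 0.03},
    {"d": [0, 0, -0.03], "jaw": 0.03},
    {"d": [0, 0, -0.03], "jaw": 0.03},
    {"jaw": 0.03},
    {"jaw": 0.03}
  ]
}}

```text
time_s: 4.65
tcp_pos: [0.6434, -0.013, 0.1403]
ee_rot: [-0.512, -3.097, 0.0]
wrist_force: [-0.9, 0.8, -2.9]
gripper_width: 0.0324
gripper_force: 59.8
```

Run:
```python
from h import *
from plant import ctrl, optics, sense
print(rel([.5909,.2823,.142]).round(4))
im=optics.get_image("side");cv2.imwrite("pics/g2.png",cv2.resize(im["color"][80:240,190:350,::-1],None,fx=3.5,fy=3.5,interpolation=cv2.INTER_CUBIC))
```

```text
[ 0.1448  0.2627 -0.0015]
```

View pics/g2.png

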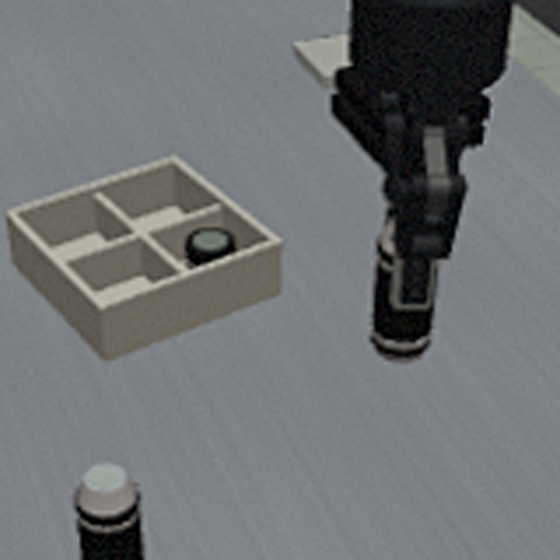

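objective_1 is held upright, with its foot at about (402,350). Carrying it over cell B.

>>> {"api": "shift_gripper", "payload": {
  "steps": [
    {"d": [0.006, 0.011, 0], "jaw": 0.03},
    {"d": [0.012, 0.022, 0], "jaw": 0.03},
    {"d": [0.018, 0.033, 0], "jaw": 0.03},
    {"d": [0.018, 0.033, 0], "jaw": 0.03},
    {"d": [0.018, 0.033, 0], "jaw": 0.03},
    {"d": [0.018, 0.033, 0], "jaw": 0.03},
    {"d": [0.018, 0.033, 0], "jaw": 0.03},
    {"d": [0.018, 0.033, 0], "jaw": 0.03},
    {"d": [0.012, 0.022, 0], "jaw": 0.03},
    {"d": [0.006, 0.010, 0], "jaw": 0.03},
    {"jaw": 0.03},
    {"jaw": 0.03}
  ]
}}

```text
time_s: 6.2
tcp_pos: [0.593, 0.2811, 0.1414]
ee_rot: [-0.514, -3.099, 0.001]
wrist_force: [-0.2, -0.2, -2.7]
gripper_width: 0.0323
gripper_force: 59.9
```

```bash
python3 -c "
from h import *
print(rel([.5909,.2823,.142]).round(4))"
```

```text
[ 0.0023  0.0004 -0.0006]
```

>>> {"api": "shift_gripper", "payload": {
  "steps": [
    {"d": [0.002, 0, 0.01], "jaw": 0.03},
    {"d": [0, 0, 0.02], "jaw": 0.03},
    {"d": [0, 0, 0.02], "jaw": 0.03},
    {"jaw": 0.03}
  ]
}}

```text
time_s: 6.7
tcp_pos: [0.5883, 0.2816, 0.0876]
ee_rot: [-0.512, -3.093, 0.006]
wrist_force: [-0.6, -0.4, -3.8]
gripper_width: 0.0326
gripper_force: 59.9
```

Run:
```python
from h import *
from plant import ctrl, optics, sense
print(rel([.5909,.2823,.047]).round(4))
im=optics.get_image("side");cv2.imwrite("pics/g3.png",cv2.resize(im["color"][70:200,170:300,::-1],None,fx=4.5,fy=4.5,interpolation=cv2.INTER_CUBIC))
```

```text
[-0.0025  0.0017  0.0406]
```

View pics/g3.png

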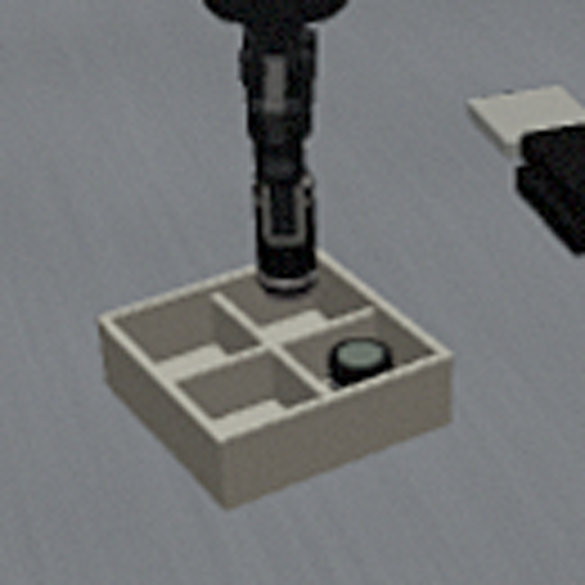

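objective_1 hangs upright over the far cell, with its foot at (288,285) near rim height. Lowering it to the floor.

>>> {"api": "shift_gripper", "payload": {
  "steps": [
    {"d": [0, 0, 0.015], "jaw": 0.03},
    {"d": [0, 0, 0.015], "jaw": 0.03},
    {"d": [0, 0, 0.004], "jaw": 0.03},
    {"d": [0, 0, 0.002], "jaw": 0.03},
    {"jaw": 0.03},
    {"jaw": 0.03}
  ]
}}

```text
time_s: 7.5
tcp_pos: [0.5915, 0.283, 0.0564]
ee_rot: [0.512, 3.098, 0.001]
wrist_force: [-0.1, 0.8, -2.0]
gripper_width: 0.0323
gripper_force: 59.9
```

```bash
python3 -c "
from h import *
print(rel([.5909,.2823,.047]).round(4))"
```

```text
[ 0.0004 -0.0008  0.0094]
```

>>> {"api": "shift_gripper", "payload": {
  "steps": [
    {"d": [0, 0, 0.004], "jaw": 0.03},
    {"d": [0, 0, 0.002], "jaw": 0.03},
    {"jaw": 0.03}
  ]
}}

```text
time_s: 7.88
tcp_pos: [0.5907, 0.2827, 0.0494]
ee_rot: [-0.512, -3.099, 0.001]
wrist_force: [-0.0, 0.0, -3.1]
gripper_width: 0.0323
gripper_force: 59.9
```

>>> {"api": "shift_gripper", "payload": {
  "steps": [
    {"d": [0, 0, 0.0015], "jaw": 0.03},
    {"jaw": 0.03}
  ]
}}

```text
time_s: 8.12
tcp_pos: [0.5909, 0.2827, 0.0481]
ee_rot: [-0.513, -3.099, 0.0]
wrist_force: [0.3, -0.3, -2.9]
gripper_width: 0.0322
gripper_force: 59.9
```

>>> {"api": "shift_gripper", "payload": {
  "steps": [
    {"d": [0, 0, 0.001], "jaw": 0.03},
    {"jaw": 0.03}
  ]
}}

```text
time_s: 8.38
tcp_pos: [0.591, 0.2828, 0.0473]
ee_rot: [-0.513, -3.099, 0.0]
wrist_force: [-0.8, -0.0, -1.4]
gripper_width: 0.0325
gripper_force: 59.9
```

>>> {"api": "shift_gripper", "payload": {
  "steps": [
    {"d": [0, 0, 0.001], "jaw": 0.03},
    {"jaw": 0.03}
  ]
}}

```text
time_s: 8.62
tcp_pos: [0.5913, 0.2828, 0.0472]
ee_rot: [0.512, 3.099, 0.0]
wrist_force: [-2.9, -1.7, 3.6]
gripper_width: 0.0321
gripper_force: 60.3
```

>>> {"api": "shift_gripper", "payload": {
  "steps": [
    {"d": [0, 0, 0.0005], "jaw": 0.03},
    {"jaw": 0.03}
  ]
}}

```text
time_s: 8.88
tcp_pos: [0.5913, 0.2827, 0.0472]
ee_rot: [0.512, 3.099, -0.0]
wrist_force: [-3.1, -1.3, 6.6]
gripper_width: 0.0322
gripper_force: 60.7
```

It is on the floor. Releasing and rising.

>>> {"api": "shift_gripper", "payload": {
  "steps": [
    {"jaw": 0.07},
    {"jaw": 0.07},
    {"jaw": 0.07},
    {"d": [0, 0, -0.02], "jaw": 0.07},
    {"d": [0, 0, -0.04], "jaw": 0.07},
    {"d": [0, 0, -0.04], "jaw": 0.085},
    {"jaw": 0.085}
  ]
}}

```text
time_s: 9.75
tcp_pos: [0.5949, 0.2842, 0.1529]
ee_rot: [0.511, 3.089, 0.009]
wrist_force: [0.5, -0.2, 0.7]
gripper_width: 0.0856
gripper_force: 0.0
```

```bash
python3 -c "
from h import *
print(rel([.4649,-.0408,.14]).round(4))"
```

```text
[ 0.0187 -0.3496  0.0102]
```

>>> {"api": "shift_gripper", "payload": {
  "steps": [
    {"d": [0.001, -0.02, 0], "jaw": 0.085},
    {"d": [0.002, -0.042, 0], "jaw": 0.085},
    {"d": [0.002, -0.042, 0], "jaw": 0.085},
    {"d": [0.002, -0.042, 0], "jaw": 0.085},
    {"d": [0.002, -0.042, 0], "jaw": 0.085},
    {"d": [0.002, -0.042, 0], "jaw": 0.085},
    {"d": [0.002, -0.042, 0], "jaw": 0.085},
    {"d": [0.002, -0.042, 0], "jaw": 0.085},
    {"d": [0.002, -0.02, 0], "jaw": 0.085},
    {"d": [0.001, -0.01, 0], "jaw": 0.085},
    {"jaw": 0.085},
    {"jaw": 0.085}
  ]
}}

```text
time_s: 11.25
tcp_pos: [0.4635, -0.0365, 0.1458]
ee_rot: [0.511, 3.1, 0.0]
wrist_force: [-0.1, -0.0, 0.1]
gripper_width: 0.0851
gripper_force: 0.0
```

Run:
```python
from h import *
from plant import ctrl, optics, sense
print(rel([.4649,-.0408,.042]).round(4))
im=optics.get_image("side");cv2.imwrite("pics/g4.png",cv2.resize(im["color"][90:270,170:350,::-1],None,fx=3.3,fy=3.3,interpolation=cv2.INTER_CUBIC))
```

```text
[-0.0027 -0.0037  0.1038]
```

View pics/g4.png

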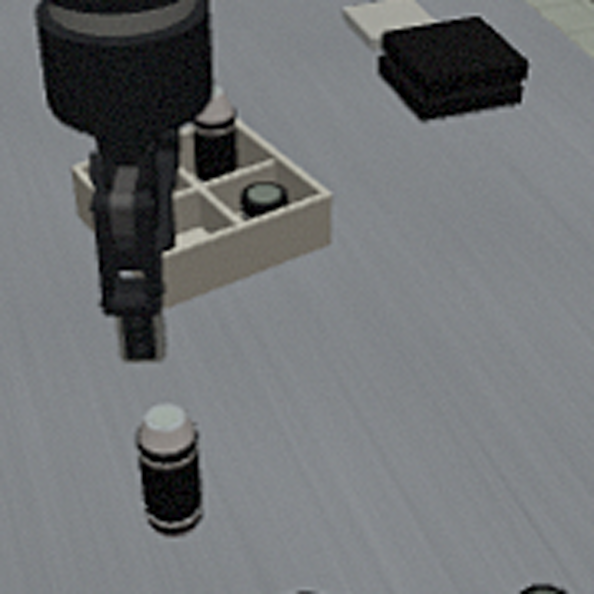

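objective_1 stands upright in the far cell, at (215,140). objective_2 is untouched, with its nose at (167,415) below the fingers. Descending onto it.

>>> {"api": "shift_gripper", "payload": {
  "steps": [
    {"d": [-0.0025, -0.0035, 0], "jaw": 0.085},
    {"d": [0, 0, 0.02], "jaw": 0.085},
    {"d": [0, 0, 0.03], "jaw": 0.085},
    {"d": [0, 0, 0.03], "jaw": 0.085},
    {"d": [0, 0, 0.018], "jaw": 0.085},
    {"d": [0, 0, 0.006], "jaw": 0.085},
    {"jaw": 0.085},
    {"jaw": 0.085}
  ]
}}

```text
time_s: 12.3
tcp_pos: [0.4655, -0.0414, 0.0427]
ee_rot: [0.512, 3.098, -0.0]
wrist_force: [-0.5, -0.3, 0.5]
gripper_width: 0.0851
gripper_force: 0.0
```

```bash
python3 -c "
from h import *
print(rel([.4649,-.0408,.042]).round(4))"
```

```text
[0.0007 0.0004 0.0007]
```

>>> {"api": "shift_gripper", "payload": {
  "steps": [
    {"jaw": 0.03},
    {"jaw": 0.03},
    {"jaw": 0.03},
    {"jaw": 0.03},
    {"jaw": 0.03},
    {"d": [0, 0, -0.01], "jaw": 0.03},
    {"d": [0, 0, -0.03], "jaw": 0.03},
    {"d": [0, 0, -0.03], "jaw": 0.03},
    {"d": [0, 0, -0.03], "jaw": 0.03},
    {"jaw": 0.03},
    {"jaw": 0.03}
  ]
}}

```text
time_s: 13.68
tcp_pos: [0.4634, -0.0409, 0.1405]
ee_rot: [-0.512, -3.097, -0.0]
wrist_force: [1.3, -0.0, -2.8]
gripper_width: 0.0327
gripper_force: 60.0
```

```bash
python3 -c "
from h import *
print(rel([.5398,.1991,.142]).round(4))"
```

```text
[ 0.0049  0.2518 -0.0015]
```

>>> {"api": "shift_gripper", "payload": {
  "steps": [
    {"d": [0, 0.01, 0], "jaw": 0.03},
    {"d": [0.001, 0.02, 0], "jaw": 0.03},
    {"d": [0.001, 0.032, 0], "jaw": 0.03},
    {"d": [0.001, 0.032, 0], "jaw": 0.03},
    {"d": [0.001, 0.032, 0], "jaw": 0.03},
    {"d": [0, 0.032, 0], "jaw": 0.03},
    {"d": [0, 0.032, 0], "jaw": 0.03},
    {"d": [0, 0.032, 0], "jaw": 0.03},
    {"d": [0, 0.02, 0], "jaw": 0.03},
    {"d": [0, 0.009, 0], "jaw": 0.03},
    {"jaw": 0.03},
    {"jaw": 0.03}
  ]
}}

```text
time_s: 15.18
tcp_pos: [0.5412, 0.1968, 0.1416]
ee_rot: [-0.514, -3.099, 0.001]
wrist_force: [0.8, -0.3, -2.4]
gripper_width: 0.0326
gripper_force: 60.0
```

```bash
python3 -c "
from h import *
print(rel([.5398,.1991,.142]).round(4))"
```

```text
[ 0.002   0.0017 -0.0004]
```

>>> {"api": "shift_gripper", "payload": {
  "steps": [
    {"d": [0.002, 0.0015, 0.01], "jaw": 0.03},
    {"d": [0, 0, 0.02], "jaw": 0.03},
    {"d": [0, 0, 0.02], "jaw": 0.03},
    {"d": [0, 0, 0.01], "jaw": 0.03},
    {"d": [0, 0, 0.01], "jaw": 0.03},
    {"jaw": 0.03},
    {"jaw": 0.03}
  ]
}}

```text
time_s: 16.05
tcp_pos: [0.5407, 0.1999, 0.0724]
ee_rot: [0.512, 3.098, 0.001]
wrist_force: [0.3, -0.4, -2.2]
gripper_width: 0.0323
gripper_force: 60.0
```

Run:
```python
from h import *
from plant import ctrl, optics, sense
print(rel([.5398,.1991,.0475]).round(4))
im=optics.get_image("side");cv2.imwrite("pics/g5.png",cv2.resize(im["color"][80:200,170:290,::-1],None,fx=4.8,fy=4.8,interpolation=cv2.INTER_CUBIC))
```

```text
[ 0.0006 -0.001   0.0249]
```

View pics/g5.png

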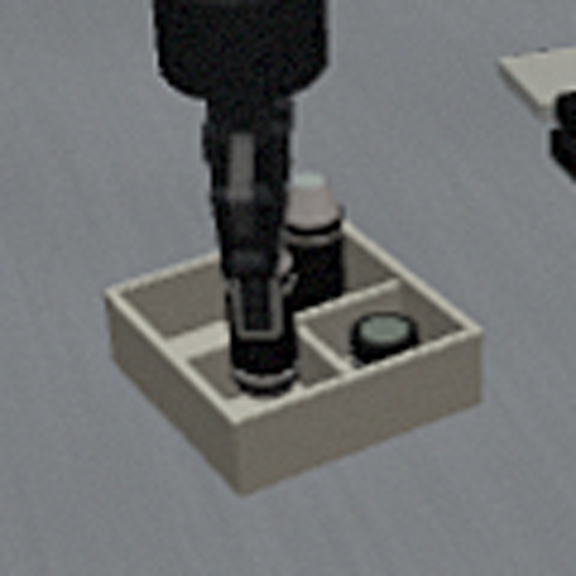

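objective_2 is inside the near cell, with its foot at (265,380), clear of the walls and of objective_1. Lowering it to the floor.

>>> {"api": "shift_gripper", "payload": {
  "steps": [
    {"d": [0, 0, 0.012], "jaw": 0.03},
    {"d": [0, 0, 0.008], "jaw": 0.03},
    {"d": [0, 0, 0.002], "jaw": 0.03},
    {"jaw": 0.03},
    {"jaw": 0.03}
  ]
}}

```text
time_s: 16.73
tcp_pos: [0.5404, 0.1998, 0.05]
ee_rot: [0.512, 3.099, 0.0]
wrist_force: [0.4, 0.7, -1.6]
gripper_width: 0.0321
gripper_force: 60.0
```

>>> {"api": "shift_gripper", "payload": {
  "steps": [
    {"d": [0, 0, 0.0015], "jaw": 0.03},
    {"jaw": 0.03}
  ]
}}

```text
time_s: 16.98
tcp_pos: [0.5401, 0.1998, 0.0483]
ee_rot: [0.513, 3.099, 0.0]
wrist_force: [0.1, 0.3, -2.2]
gripper_width: 0.0324
gripper_force: 60.0
```

>>> {"api": "shift_gripper", "payload": {
  "steps": [
    {"d": [0, 0, 0.001], "jaw": 0.03},
    {"jaw": 0.03}
  ]
}}

```text
time_s: 17.23
tcp_pos: [0.5402, 0.1998, 0.0474]
ee_rot: [0.513, 3.099, 0.0]
wrist_force: [0.1, 0.8, -1.5]
gripper_width: 0.0324
gripper_force: 60.2
```

>>> {"api": "shift_gripper", "payload": {
  "steps": [
    {"d": [0, 0, 0.001], "jaw": 0.03},
    {"jaw": 0.03}
  ]
}}

```text
time_s: 17.48
tcp_pos: [0.5405, 0.1997, 0.0473]
ee_rot: [0.512, 3.099, -0.0]
wrist_force: [-1.4, -1.3, 5.7]
gripper_width: 0.0322
gripper_force: 60.8
```

>>> {"api": "shift_gripper", "payload": {
  "steps": [
    {"jaw": 0.07},
    {"jaw": 0.07},
    {"jaw": 0.07},
    {"d": [0, 0, -0.02], "jaw": 0.07},
    {"d": [0, 0, -0.04], "jaw": 0.07},
    {"d": [0, 0, -0.04], "jaw": 0.07},
    {"d": [0, -0.04, -0.04], "jaw": 0.07},
    {"d": [0, -0.05, -0.02], "jaw": 0.07},
    {"d": [0, -0.05, 0], "jaw": 0.07},
    {"d": [0, -0.05, 0], "jaw": 0.07},
    {"jaw": 0.07},
    {"jaw": 0.07}
  ]
}}

```text
time_s: 18.98
tcp_pos: [0.4791, 0.0201, 0.2063]
ee_rot: [0.514, 3.099, 0.001]
wrist_force: [0.1, -0.8, 0.1]
gripper_width: 0.07
gripper_force: 0.0
```

Run:
```python
from h import *
from plant import ctrl, optics, sense
a=optics.get_image("side")["color"][80:200,170:290,::-1]
b=np.clip(optics.get_image("top")["color"][150:260,105:215,::-1]*1.8,0,255).astype(np.uint8)
cv2.imwrite("pics/g6.png",np.hstack([cv2.resize(a,(400,400)),cv2.resize(b,(400,400))]))
```

```text
(no output)
```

View pics/g6.png

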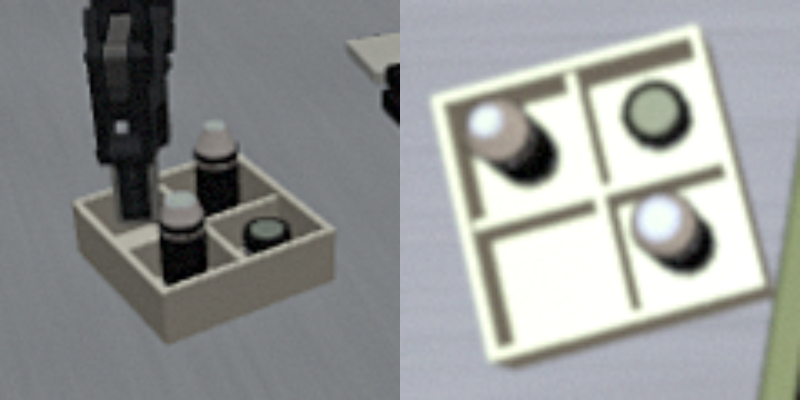

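Both objectives stand upright in opposite cells, at (180,240) and (215,165) in the side half. The eyepiece is undisturbed at (267,233), and the gripper is clear.

```bash
python3 -c "
from plant import ctrl, optics, sense
print(ctrl.close_job())"
```

```text
the job is handed in; nothing more can be done
None
```

Both objectives stand nose up in diagonally opposite empty cells and the eyepiece is still in its own; I handed the job in at about 19 s of the 64 s allowed, and no verdict was printed.

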